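# Set the slide play of the carver's vise

### The arm

A 6-joint arm with a two-finger parallel gripper is mounted at the origin on the work surface. World frame = base frame: x ahead of the robot, y to its left, z up, the work surface at z = 0. Lengths are in mm, angles in rad, forces in N, time in s.
With the tool pointing down it reaches from about 350 to 975 mm from the base axis. Payload 7.1 kg.
Tool frame: the origin (TCP) lies on the front face of the gripper's body, between the roots of the fingers; the fingertips stand 80 mm ahead of it and the grasp point (between the pads) lies 61 mm ahead of it (env.tips_ahead is the distance from the TCP to the fingertips, in mm); z points along the fingers, y is the line along which they close (so a half turn about z gives the same grasp; the last joint's range is limited). The gripper opens to 88 mm and grips with 3 to 60 N. Pads are 20 mm wide; open, the fingers measure 115 mm over their backs; the gripper's body (75 mm by 178 mm) begins 61 mm behind the grasp point.
Start: joints at [-1.255, 0.423, 1.63, -0, 1.089, -0.019], TCP at [205.38, -590.275, 302.675] pointing down, gripper open.
Joint ranges: [-3, 3], [-0.9, 2.11], [0.09, 2.58], [-1.31, 4.45], [0.11, 2.69], [-2.54, 2.54]. Speed limits (rad/s): [2.39, 2.39, 3.01, 3.14, 3.14, 3.14].

### API

Orientations are given as a unit quaternion [x, y, z, w].
In Python, from station import env, set_gripper, viewer, workorder gives the robot as it stands. Calls block until the motion is done:
- env.reach(position, orientation): joint-space move of the TCP to a pose.
- env.move_l(position, rot=None, rate=150, f_stop=None): straight line of the TCP; rot=None keeps the orientation; rate is the mean speed in mm/s. With f_stop (N) it stops when the force on the tool has changed by that much, and returns True; else False.
- env.move_joints(angles): joint-space move.
- set_gripper(opening): finger opening in mm; the grip force is fixed at half the most; returns when the fingers have stopped.
- env.hold(seconds).
- env.ik(position, orientation): joint angles nearest the present ones, or None.
- env.read_state(): the state.
- viewer.camera(name): name is "scene" or "top"; returns the picture (384x512x3 uint8, blue, green, red); there is no depth.
- viewer.camera_params(name): a dict with "fx", "fy", "cx", "cy" (pixels), "dist" ([k1, k2, p1, p2, k3] as OpenCV has them; the pictures are not rectified), "pose" (4x4, takes a point from camera to world coordinates). Camera axes: x right, y up, looking along -z (the intrinsics and any distortion apply to the point x, -y, -z); pixel columns grow to the right and rows downward; lengths in mm; the calibration is good to about 2 mm. A picture is of the moment at which its call begins. camera_params takes no time and is no camera call.
A pose or a line that the arm cannot do raises env.IKError and nothing moves.
- workorder.sign_off(): hands the job in; it is judged then, once.
The state is a dict: "time_s": time; "qpos": joint angles; "dq": joint speeds; "tau": joint torques, N m; "tool_pos": TCP position; "orientation": TCP orientation; "force": force on the tool from outside, world axes, zero at the start; "wrist_torque": the same for the moment, N m; "width": finger opening in mm; "grip_force": force on a finger pad.
Only numpy, scipy, OpenCV 4.12 (cv2) and the standard library are available. Lean on these libraries where they do the work, as an engineer would, in place of code of your own. Each camera call takes 0.05 s, during which the arm holds its last target. There are 200 camera calls.

### The job

Take the wide flat chisel, slip its blade under the front lip of the vise's steel chip hood and prise the hood up with it until the hood falls fully open (do not lift the hood with the fingers), then lay the chisel back down on the bench, clear of the vise. Turn the wing screw under the hood clockwise until it seats, then back it off a quarter turn and finish still gripping the screw there, holding it still: do not let go. Do not disturb the other things on the bench.

Things in the scene. Friction and masses are not known exactly. Their poses are not given: they have to be found in the camera images.
- vise: Grey iron carver's vise, fixed. Origin on the bench below the wing screw's axis; z up, x from the screw to the jaws, away from the robot. Front block 50 mm high, x -62 to +60 mm, 116 wide, carries the screw under a hood. Behind: 12 mm base plate; jaws 75 mm high, x 186 to 290, 120 wide, holding carved wood up to 96 mm high.
- hood_hinge (a point): Middle of the hood's hinge axis (along the vise's y), x = +53, z = 50.5 mm in the vise frame. Shut, the hood reaches from here to x = -43 mm, 92 mm wide, top at z = 110 mm, walls 3 mm, open underneath. Its front wall ends 10 mm above the block's top: a slot 86 mm wide, z = 50 to 60 mm, for the blade.
- hood (a joint): Hinge of the sheet-steel hood over the screw, rad: 0 shut, 2.2 fully open (stop); turns up and over, away from the robot. 0.11 kg, hinge friction 0.015 N m: left alone below about 0.8 rad it falls shut, beyond about 1.2 rad it falls fully open. Then it stands behind the screw, its upper edge 0.13 m above the bench and 0.12 m from the screw's axis.
- hood_lip (a point): Middle of the outer lower edge of the hood's lip, a flange 92 mm wide and 3 mm thick that sticks out 12 mm from the hood's front wall towards the robot, above the slot; moves with the hood. Shut, it is at x = -55, y = 0, z = 60.5 mm in the vise frame, 108 mm from the hinge axis. Axes as the vise's when shut.
- screw (a joint): Turn of the wing screw about its upright axis, rad, growing clockwise seen from above. It stops hard at 3.2, where it is seated; it starts 1.0 to 2.1 rad short of that. A quarter turn back from the seat is 1.63. Friction 0.05 N m; it does not rise or sink, and stays where it is left.
- screw_grip (a point): Centre of the screw's steel wing, on its axis, 79 mm above the bench: the point to grip. The wing is an upright plate 52 mm long (its x axis), 12 mm thick (its y), 65 to 92 mm above the bench, over a round hub of radius 13 mm. It lies along the vise's x at joint value 0 and pi; seated it is 0.06 rad past that; a quarter turn back it stands across the vise.
- chisel: The wide flat chisel: 195 mm long, 0.12 kg, the only tool with a wide flat blade (gouges have thin round shanks) and a square handle. Lies on the bench; origin on its underside near its balance point, x to the blade, z up. Handle x = -80 to +30 mm, 24 mm wide and high; handle axis and blade mid plane 12 mm above the underside.
- chisel_tip (a point): Middle of the chisel's cutting edge, x = +115 mm, z = 12 mm in the chisel's frame. The blade is 22 mm wide, 3 mm thick, from x = 46 to 115 mm.
- gouge_a: A gouge, not to be used: round wooden handle 24 mm thick, thin round shank, 186 mm long; lies on the bench, origin under the handle 80 mm from its end, x to the steel. It and the chisel lie one to the left and one to the right of the vise, either way round.
- gouge_b: A second gouge of the same size, to the far left. Leave it.
- gouge_c: A third gouge of the same size, to the far right. Leave it.
- mallet: Round wooden carver's mallet standing on its head, 84 mm thick, 208 mm tall, origin under its centre. Leave it.
- rosette: Carved wooden disc, 90 mm across, 22 mm high, origin under its centre. Leave it.
- offcut: Wooden offcut 75 x 45 x 30 mm, origin under its centre. Leave it.
- pot: Blue ceramic pot 68 mm across, 90 mm tall, origin under its centre. Leave it.
- stone: Grey sharpening stone 50 (x) x 150 (y) x 22 mm, lying in front of the vise, origin under its centre. Leave it.

How it is judged (in metres and radians):
On the way, in this order (a step that is already met when the one before it is completed fails the run):
1. the hood is prised up by the chisel, which touches it, to between 0.3 and 0.9 rad (value of joint hood between 0.3 and 0.9 rad and contact force between chisel and hood above 0.05 N), for 0.05 s.
2. the hood has fallen open, past 2.0 rad (value of joint hood above 2 rad), for 0.2 s.
3. the chisel is laid on the bench, out of the fingers (height (world z) of chisel below 0.02 m and contact force between chisel and the fingers below 0.1 N and linear speed of chisel below 0.03 m/s), for 0.2 s.
4. the screw is turned to its seat (3.2, within 0.07 rad) by the fingers (value of joint screw above 3.13 rad and contact force between the fingers and screw above 0.5 N), for 0.1 s.
At the end, for the whole second after the job is handed in: The fingers still grip the screw (over 1 N) and it is still, a quarter turn back from its seat within 0.2 rad (joint 1.43 to 1.83); the hood is open past 2.0 rad; the chisel lies flat on the bench, at rest, not touching the vise or the fingers (value of joint screw between 1.429 and 1.829 rad and velocity of joint screw between -0.1 and 0.1 rad/s and contact force between the fingers and screw above 1 N and value of joint hood above 2 rad and height (world z) of chisel between -0.01 and 0.02 m and angle between chisel's own x axis and vertical between 1.4 and 1.74 rad and contact force between chisel and vise below 0.05 N and contact force between chisel and the fingers below 0.05 N and linear speed of chisel below 0.03 m/s); the arm keeps its last pose, push and grip.
It fails at once if the fingers lift the hood (touch it with over 1 N while it is open less than 0.9 rad) (contact force between the fingers and hood above 1 N and value of joint hood below 0.9 rad).
It fails at once if any other thing on the bench (gouge, mallet, rosette, offcut, pot, stone) is moved more than 30 mm (distance of any of gouge_a, gouge_b, gouge_c, mallet, rosette, offcut, pot, stone from where it was at the start of the episode above 0.03 m).
It also fails if it takes over 64 s, if anything falls off the work surface, if the arm or the gripper's body presses on something with over 40 N, if the wrist force passes 120 N, or if a joint passes its speed limit or range.

## Working session

There is one attempt and no reset: what is moved stays moved. The work goes in short steps, each a Python script; the robot and the scene stay as the last script left them, time stands still between calls to the robot, and variables do not carry over. Pictures are saved under pics/ and viewed, at most 10 in all, crops included, and the job is handed in when it is done.

```bash
mkdir -p pics; ls; python3 - <<'E'
from station import env, viewer
import cv2
for n in("top","scene"):
    cv2.imwrite(f"pics/{n}0.png",cv2.resize(viewer.camera(n),(800,600),interpolation=cv2.INTER_CUBIC))
    p=viewer.camera_params(n);print(n,{k:(v.tolist() if hasattr(v,'tolist') else v) for k,v in p.items()})
print(env.read_state())
E
```

```text
pics
top {'fx': 348.28576810844027, 'fy': 348.28576810844027, 'cx': 251.07455663900538, 'cy': 191.69868951962437, 'dist': [0.0039131303778500975, 0.0, 0.0, 0.0, 0.0], 'pose': [[-0.012576210053612487, 0.9906651157360581, -0.13573675774951338, 434.9173760074173], [-0.9998775577166426, -0.013723403105517628, -0.007519160977500963, 10.826483845810547], [-0.009311740722846603, 0.135625575283079, 0.9907164048373501, 1201.173871538225], [0.0, 0.0, 0.0, 1.0]]}
scene {'fx': 436.96106337706624, 'fy': 436.96106337706624, 'cx': 253.12378022290878, 'cy': 194.69859378112514, 'dist': [-0.09706086219173715, 0.0, 0.0, 0.0, 0.0], 'pose': [[0.8375656716230023, -0.42792694135094766, 0.33965022977282294, 1000.6003474315838], [0.5463239583028274, 0.6517823227884761, -0.5260322578367118, -659.9711700722554], [0.0037253594510269785, 0.6261456192983235, 0.7796972394016022, 1049.7002838189799], [0.0, 0.0, 0.0, 1.0]]}
{'time_s': 0.1, 'qpos': array([-1.25499054e+00,  4.23762162e-01,  1.63057370e+00, -3.79899454e-06,
        1.08859291e+00, -1.89844741e-02]), 'dq': array([-0.00063987, -0.00099818, -0.00046765, -0.00094928, -0.00159879,
       -0.00058635]), 'tau': array([ 1.27332994e-03, -5.45613992e+01, -2.74323839e+01,  6.45084959e-02,
        1.88682089e-02, -2.67690842e-05]), 'tool_pos': array([ 205.2737097 , -589.93329744,  301.99643199]), 'orientation': array([ 9.86021754e-01,  1.66615290e-01, -1.00447758e-04, -6.60469312e-04]), 'force': array([-0.38531273,  0.58351748, -0.51947909]), 'wrist_torque': array([0.03175515, 0.01754944, 0.00667026]), 'grip_force': 0.0, 'width': 87.67952491356138}
```

View pics/top0.png

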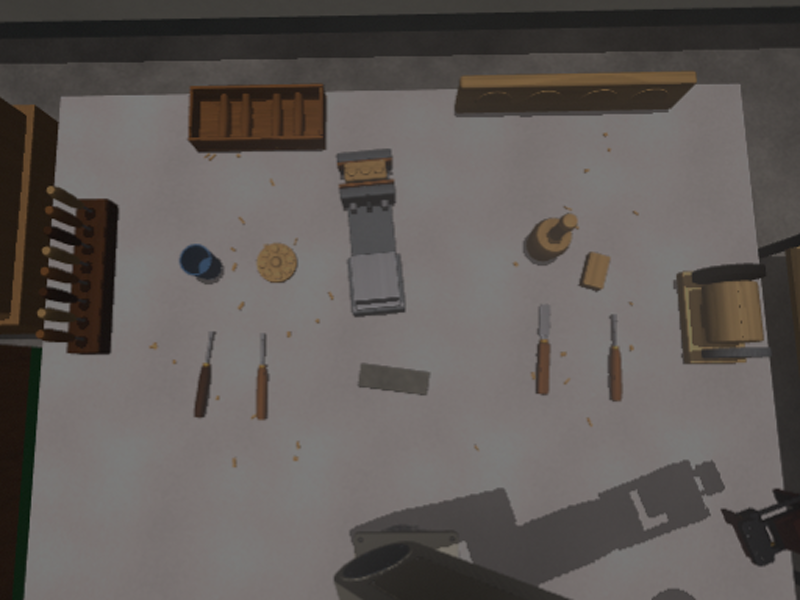

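View pics/scene0.png

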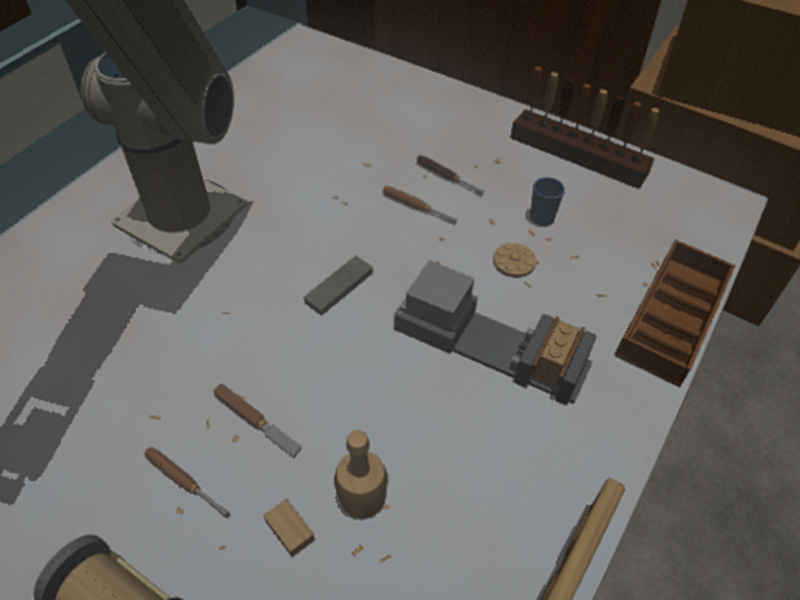

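```bash
cat > h.py <<'E'
import numpy as np, cv2
from scipy.optimize import least_squares
from scipy.spatial.transform import Rotation as R
from station import env, set_gripper, viewer, workorder
def proj(n,P):
    c=viewer.camera_params(n);T=np.linalg.inv(np.array(c["pose"]))
    p=(T[:3,:3]@np.atleast_2d(P).T).T+T[:3,3]; p=p*[1,-1,-1]
    K=np.array([[c["fx"],0,c["cx"]],[0,c["fy"],c["cy"]],[0,0,1]])
    return cv2.projectPoints(p.reshape(-1,1,3),np.zeros(3),np.zeros(3),K,np.array(c["dist"]))[0][:,0]
def unproj(n,uv,z):
    f=lambda q:(proj(n,[q[0],q[1],z])[0]-uv)
    return least_squares(f,[500,0]).x
def place(pose,P):   # pose x,y,yaw
    c,s=np.cos(pose[2]),np.sin(pose[2]);P=np.atleast_2d(P).astype(float)
    return np.c_[pose[0]+c*P[:,0]-s*P[:,1],pose[1]+s*P[:,0]+c*P[:,1],P[:,2]]
def crop(n,cx,cy,w,h,k,img=None):
    img=viewer.camera(n) if img is None else img
    return cv2.resize(img[cy-h//2:cy-h//2+h,cx-w//2:cx-w//2+w],(w*k,h*k),interpolation=cv2.INTER_CUBIC)
E
python3 - <<'E'
from h import *
t=viewer.camera("top");s=viewer.camera("scene")
a=np.vstack([np.hstack([crop("top",241,182,66,50,6,t),crop("top",347,224,66,66,6,t)[:300]]) if 0 else np.hstack([crop("top",241,182,66,50,6,t),crop("top",347,224,66,50,6,t)]),
 np.hstack([crop("scene",278,195,66,50,6,s),crop("scene",165,269,66,50,6,s)])])
a=np.clip(a.astype(float)*1.6,0,255).astype('uint8')
cv2.imwrite("pics/c1.png",a)
for n,uv,z in [("top",(544,305),12),("top",(543,393),12),("scene",(292,452),12),("scene",(218,388),12),("top",(378,285),80)]:
    print(n,uv,unproj(n,np.array(uv)*.64,z))
E
```

```text
top (544, 305) [ 581.10342287 -313.13673649]
top (543, 393) [ 390.66502217 -301.37673685]
scene (292, 452) [ 576.98079829 -319.7293997 ]
scene (218, 388) [ 388.42089985 -294.55432471]
top (378, 285) [619.55436032  48.81130789]
```

View pics/c1.png

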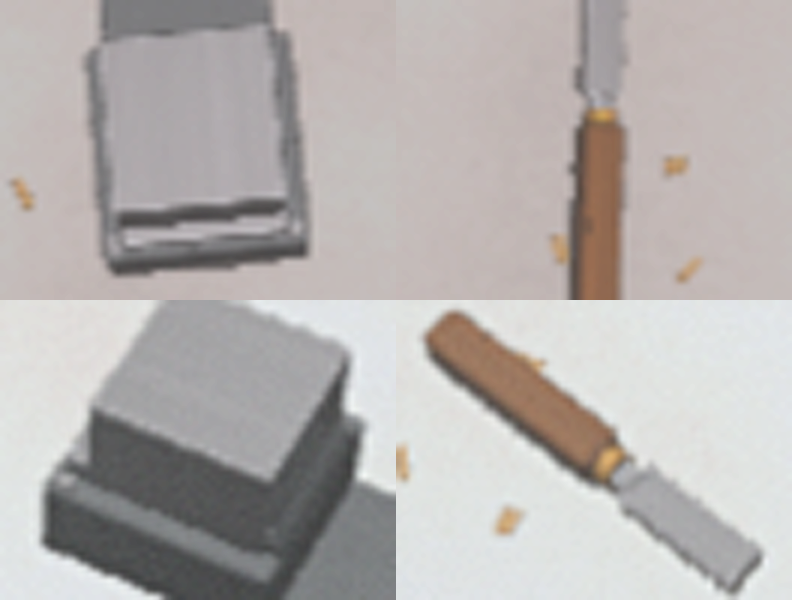

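```bash
cat > fit.py <<'E'
from h import *
def src(o,p): return (np.array(p)+.5)/6-.5+np.array(o)
def fit(obs,x0):
    f=lambda q:np.concatenate([proj(n,place(q,P))[0]-uv for n,P,uv in obs])
    r=least_squares(f,x0,loss="soft_l1",x_scale=[10,10,.1]);print(r.x,np.round(f(r.x).reshape(-1,2),1).tolist());return r.x
tv=(208,157);tc=(314,199);sv=(245,170);sc=(132,244)
V=fit([("top",P,src(tv,p)) for P,p in [((-43,46,110),(112,212)),((-43,-46,110),(287,198)),((60,-58,50),(290,33)),((60,58,50),(91,48)),((-62,58,0),(112,271)),((-62,-58,0),(305,255))]]+
 [("scene",P,src(sv,p)) for P,p in [((-43,-46,110),(92,108)),((-62,-58,50),(45,185)),((-62,-58,0),(47,245))]],[620,49,0])
C=fit([("top",P,src(tc,p)) for P,p in [((30,12,24),(184,122)),((30,-12,24),(226,122))]]+[("top",(115,0,13.5),np.array((544,305))*.64)]+
 [("scene",P,src(sc,p)) for P,p in [((-80,12,24),(61,12)),((-80,-12,24),(32,35)),((115,11,13.5),(362,255)),((115,-11,13.5),(337,290))]],[470,-305,-.05])
np.save("V.npy",V);np.save("C.npy",C)
def box(x0,x1,y0,y1,z0,z1):
    c=[(x,y,z) for x in(x0,x1) for y in(y0,y1) for z in(z0,z1)]
    return [(np.array(a,float),np.array(b,float)) for i,a in enumerate(c) for b in c[i+1:] if sum(u!=v for u,v in zip(a,b))==1]
im=[]
for row in [("top",tv,V),("top",tc,C),("scene",sv,V),("scene",sc,C)]:
    n,o,q=row
    a=crop(n,o[0]+33,o[1]+25,66,50,6);a=np.clip(a*1.6,0,255).astype('uint8')
    B=box(-62,60,-58,58,0,50)+box(-43,53,-46,46,60,110)+box(-55,-43,-46,46,60,63) if q is V else box(-80,30,-12,12,0,24)+box(46,115,-11,11,10.5,13.5)
    for s,e in B:
        l=(proj(n,place(q,[s,e]))-o+.5)*6-.5
        cv2.line(a,*[tuple(int(v) for v in np.round(p)) for p in l],(0,0,255),1)
    im.append(a)
cv2.imwrite("pics/ov.png",np.vstack([np.hstack(im[:2]),np.hstack(im[2:])]))
E
python3 fit.py
```

```text
[6.31423403e+02 5.52375023e+01 6.68022084e-02] [[-0.2, -0.2], [-0.4, -0.2], [0.2, -0.5], [-0.9, -0.3], [-0.7, -0.0], [0.4, -0.1], [-0.4, -0.4], [-0.6, 0.3], [-0.9, 0.6]]
[ 4.69673014e+02 -3.03103127e+02 -9.52948940e-02] [[0.4, -0.4], [0.5, 0.2], [0.3, -0.9], [0.3, -1.9], [-1.3, 0.0], [1.3, -0.3], [-0.3, -0.2]]
```

View pics/ov.png

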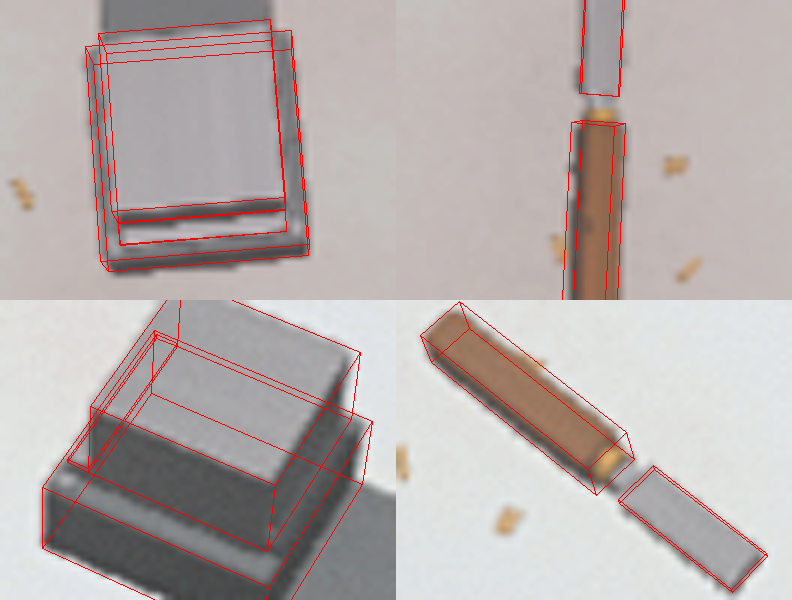

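```bash
cat >> h.py <<'E'
V=np.load("V.npy") if __import__("os").path.exists("V.npy") else None
C=np.load("C.npy") if V is not None else None
G=np.array([8,0,83.])           # TCP in chisel frame
D=np.diag([1,-1,-1.])
def down(yaw): return R.from_matrix(R.from_euler("z",yaw).as_matrix()@D).as_quat()
def tip_pose(x,z,ph=0,y=0):     # chisel tip (mid plane) at vise x,y,z; pitch up ph
    M=R.from_euler("z",V[2]).as_matrix()@R.from_euler("y",-ph).as_matrix()
    p=place(V,[x,y,z])[0]+M@(G-[115,0,12])
    return p,R.from_matrix(M@D).as_quat()
def st():
    s=env.read_state();print({k:np.round(s[k],2).tolist() for k in("time_s","qpos","tool_pos","force","width","grip_force")});return s
E
python3 - <<'E'
from h import *
g=place(C,[8,0,83])[0];q=down(C[2])
p,_=tip_pose(-95,56);print(g,p)
for P,Q in((g,q),tip_pose(-26,56),tip_pose(50,145,.2)): print(env.ik(P,Q))
print("stone",unproj("top",np.array((394,379))*.64,22))
set_gripper(50)
env.reach(g+[0,0,120],q); env.move_l(g+[0,0,15],rate=150); print(env.move_l(g,rate=40,f_stop=6))
set_gripper(0); st()
env.move_l(g+[0,0,150]); st()
p,Q=tip_pose(-100,56); env.reach(p+[0,0,60],Q); env.move_l(p,rate=80); st()
im=[]
for n,c in(("top",(241,200)),("scene",(265,190))):
    o=(c[0]-33,c[1]-50)
    a=np.clip(crop(n,*c,66,100,6)*1.6,0,255).astype('uint8')
    Cp=R.from_euler("z",V[2])
    pts=place(V,[[-100,11,57.5],[-100,-11,57.5],[-169,-11,57.5],[-169,11,57.5]])
    cv2.polylines(a,[np.int32(np.round((proj(n,pts)-o+.5)*6-.5))],True,(0,0,255),1); im.append(a)
cv2.imwrite("pics/g.png",np.hstack(im))
E
```

```text
[ 477.63671679 -303.86433327   83.        ] [429.87395118  41.75349021 127.        ]
[-5.87623129e-01  6.70486656e-01  1.85697538e+00 -4.44089210e-16
  6.14130621e-01  1.07846809e+00]
[ 6.89295347e-02  5.31218295e-01  1.99763285e+00 -4.44089210e-16
  6.12741513e-01  1.57292365e+00]
[ 6.88541174e-02  4.39280410e-01  1.93793660e+00 -7.62123067e-04
  5.64376188e-01  1.57345127e+00]
stone [424.46177753  18.30278853]
False
{'time_s': 4.56, 'qpos': [-0.59, 0.67, 1.86, -0.0, 0.61, 1.08], 'tool_pos': [477.71, -303.95, 83.12], 'force': [-0.24, 0.81, 1.04], 'width': 23.95, 'grip_force': 29.98}
{'time_s': 5.71, 'qpos': [-0.59, 0.43, 1.81, -0.0, 0.9, 1.08], 'tool_pos': [477.15, -303.52, 232.1], 'force': [-0.03, -0.57, -1.91], 'width': 23.68, 'grip_force': 29.98}
{'time_s': 7.93, 'qpos': [0.07, 0.46, 2.16, -0.0, 0.52, 1.57], 'tool_pos': [425.1, 41.37, 127.18], 'force': [0.1, 0.68, -1.23], 'width': 23.74, 'grip_force': 29.98}
```

View pics/g.png

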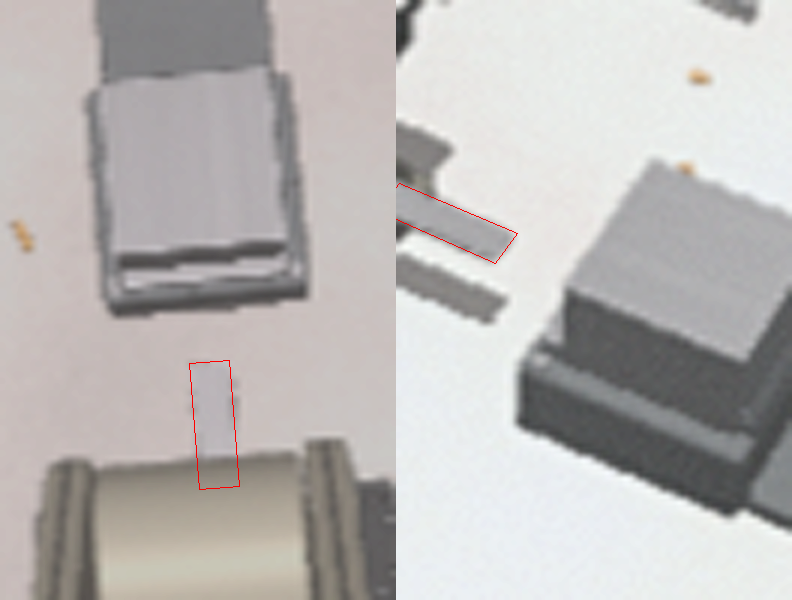

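```bash
python3 - <<'E'
from h import *
p,Q=tip_pose(-25,55.5); 
p0,Q0=tip_pose(-100,55.5); env.move_l(p0,Q0,rate=80)
print("stop",env.move_l(p,Q,rate=50,f_stop=6)); st()
for th in (.1,.2,.3,.4,.5,.6,.7,.8):
    xc=53-93*np.cos(th)+10*np.sin(th); zc=50.5+93*np.sin(th)+10*np.cos(th)
    ph=.2*min(1,th/.4)
    x=xc+13; z=zc-1.5+13*np.sin(ph)
    if z<99: x=min(x,-23)
    P,Q=tip_pose(x,z,ph); print(th,env.move_l(P,Q,rate=60,f_stop=12),np.round(env.read_state()["force"],1))
st()
a=[np.clip(crop(n,*c,100,150,4)*1.6,0,255).astype('uint8') for n,c in(("top",(241,180)),("scene",(275,190)))]
cv2.imwrite("pics/l.png",np.hstack(a))
E
```

```text
stop False
{'time_s': 9.93, 'qpos': [0.07, 0.53, 2.0, -0.0, 0.61, 1.57], 'tool_pos': [499.42, 46.41, 126.48], 'force': [-0.1, -0.79, -1.94], 'width': 23.71, 'grip_force': 29.98}
0.1 False [-0.3 -0.2 -1.2]
0.2 False [ 0.2  0.5 -1.6]
0.3 False [-0.8  0.1 -2.3]
0.4 False [-0.2  0.2 -1. ]
0.5 False [ 0.8 -0.6 -1.7]
0.6 False [ 0.8 -0.1 -3.5]
0.7 False [ 0.9 -1.2 -2. ]
0.8 False [-0.4 -0.5 -0.8]
{'time_s': 12.3, 'qpos': [0.07, 0.43, 2.03, -0.0, 0.48, 1.57], 'tool_pos': [521.61, 47.89, 173.97], 'force': [-0.36, -0.54, -0.82], 'width': 23.77, 'grip_force': 29.99}
```

View pics/l.png

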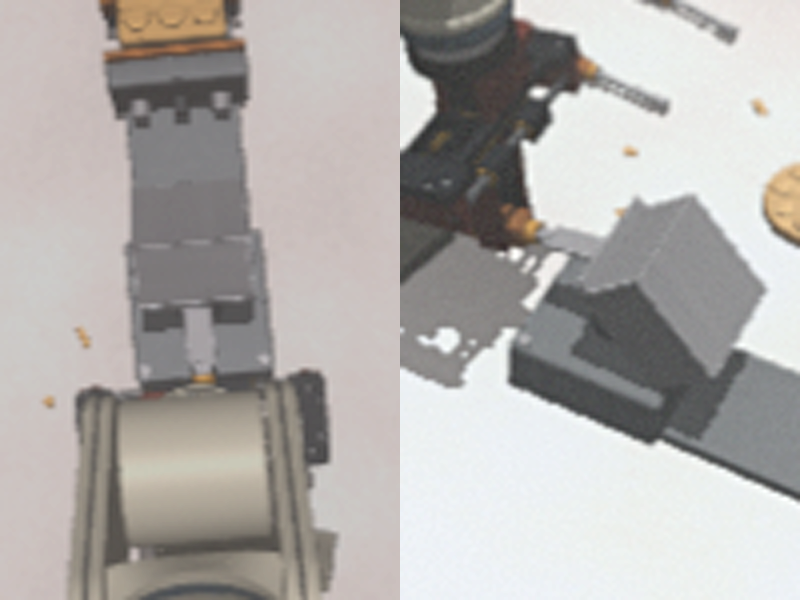

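```bash
python3 - <<'E'
from h import *
for th in (.9,1.0,1.1,1.2,1.3,1.4):
    xc=53-93*np.cos(th)+10*np.sin(th); zc=50.5+93*np.sin(th)+10*np.cos(th)
    P,Q=tip_pose(xc+13,zc-1.5+13*np.sin(.2),.2); print(th,env.move_l(P,Q,rate=70,f_stop=12),np.round(env.read_state()["force"],1))
env.hold(.3)
P,Q=tip_pose(-90,165); env.move_l(P,Q,rate=150)
g=place(C,[8,0,83])[0];q=down(C[2])
env.reach(g+[0,0,120],q); env.move_l(g+[0,0,10]); print("touch",env.move_l(g+[0,0,.3],rate=25,f_stop=5)); st()
set_gripper(50); env.hold(.2); env.move_l(g+[0,0,140]); st()
t=viewer.camera("top");s=viewer.camera("scene")
a=np.vstack([np.hstack([crop("top",241,182,66,50,6,t),crop("top",347,214,66,50,6,t)]),
 np.hstack([crop("scene",278,195,66,50,6,s),crop("scene",165,269,66,50,6,s)])])
cv2.imwrite("pics/s.png",np.clip(a*1.6,0,255).astype('uint8'))
E
```

```text
0.9 False [ 0.2  0.4 -2.4]
1.0 False [ 0.9  0.7 -3.1]
1.1 False [ 0.9  0.  -3.5]
1.2 False [ 1.   1.4 -4.1]
1.3 False [ 0.7  0.8 -3.3]
1.4 False [-0.2  0.2 -1.4]
touch True
{'time_s': 18.08, 'qpos': [-0.59, 0.67, 1.86, -0.0, 0.62, 1.08], 'tool_pos': [477.95, -304.23, 86.07], 'force': [0.2, 0.21, 2.71], 'width': 24.03, 'grip_force': 30.0}
{'time_s': 19.95, 'qpos': [-0.59, 0.44, 1.82, -0.0, 0.88, 1.08], 'tool_pos': [477.19, -303.55, 222.22], 'force': [-0.46, 0.24, -0.81], 'width': 50.29, 'grip_force': 0.0}
```

View pics/s.png

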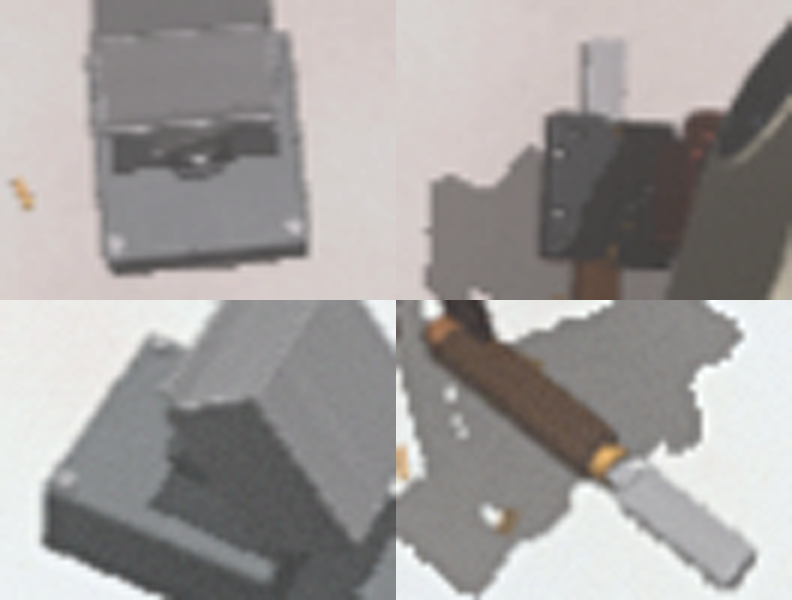

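```bash
python3 - <<'E'
from h import *
def hp(th,x,y,z):
    c,s=np.cos(th),np.sin(th); return place(V,[53+x*c+z*s,y,50.5-x*s+z*c])[0]
uv=[((np.array(p)+.5)/6-.5+(245,170)) for p in((172,105),(258,102))]
f=lambda t:np.concatenate([proj("scene",hp(t[0],*P))[0]-u for P,u in zip([(-108,-46,12),(-96,-46,59.5)],uv)])
r=least_squares(f,[1.]);print("theta",r.x,r.fun)
g=place(C,[8,0,83])[0]; q=down(C[2])
env.move_l(g+[0,0,10]); env.move_l(g,rate=40,f_stop=6); set_gripper(0); st()
env.move_l(g+[0,0,150])
P,Q=tip_pose(-60,125); env.reach(P+[0,0,30],Q); env.move_l(P,Q); st()
a=[np.clip(crop(n,*c,100,150,4)*1.6,0,255).astype('uint8') for n,c in(("top",(241,180)),("scene",(275,190)))]
cv2.imwrite("pics/l2.png",np.hstack(a))
E
```

```text
theta [0.91837124] [-0.56760156 -2.2473606   0.45136862 -0.02989094]
{'time_s': 21.99, 'qpos': [-0.59, 0.67, 1.86, -0.0, 0.61, 1.08], 'tool_pos': [477.68, -303.9, 83.08], 'force': [0.66, 0.44, 1.37], 'width': 23.9, 'grip_force': 30.0}
{'time_s': 24.8, 'qpos': [0.07, 0.37, 2.05, -0.0, 0.73, 1.57], 'tool_pos': [464.68, 43.3, 195.62], 'force': [-0.36, -1.0, -0.36], 'width': 23.76, 'grip_force': 30.0}
```

View pics/l2.png

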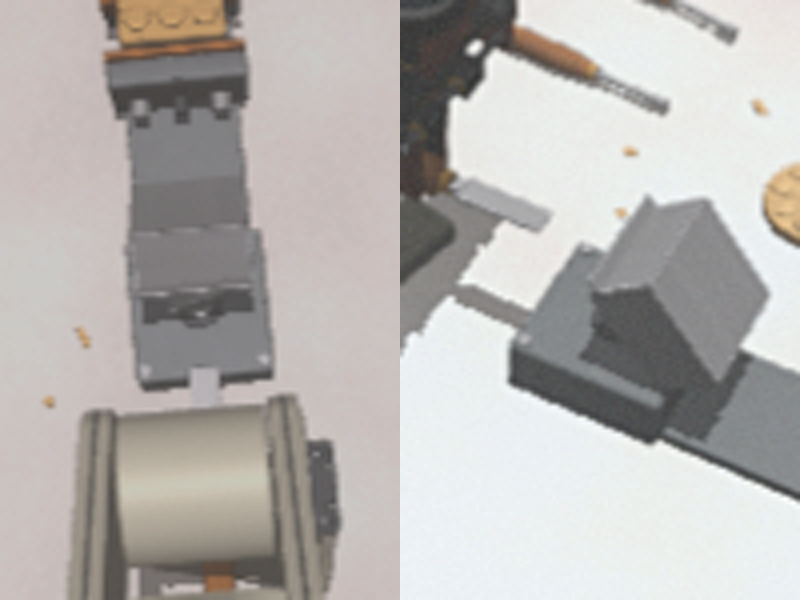

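```bash
python3 - <<'E'
from h import *
for x,z,r in((-60,116,80),(45,116,120),(75,118,60),(90,123,60),(108,130,60)):
    P,Q=tip_pose(x,z); print(x,env.move_l(P,Q,rate=r,f_stop=15),np.round(env.read_state()["force"],1))
env.hold(.5)
P,Q=tip_pose(-60,130); env.move_l(P,Q,rate=200); st()
a=[np.clip(crop(n,*c,100,150,4)*1.6,0,255).astype('uint8') for n,c in(("top",(241,180)),("scene",(275,190)))]
cv2.imwrite("pics/l3.png",np.hstack(a))
E
```

```text
-60 False [-0.6  0.1 -1.5]
45 False [ 0.4  0.1 -1.4]
75 False [-0.7  0.  -1.2]
90 False [ 0.3  0.5 -1.5]
108 False [ 1.  -0.8 -0.6]
{'time_s': 29.22, 'qpos': [0.07, 0.36, 2.04, -0.0, 0.74, 1.57], 'tool_pos': [466.16, 44.18, 201.4], 'force': [0.07, -1.32, -1.04], 'width': 23.83, 'grip_force': 30.0}
```

View pics/l3.png

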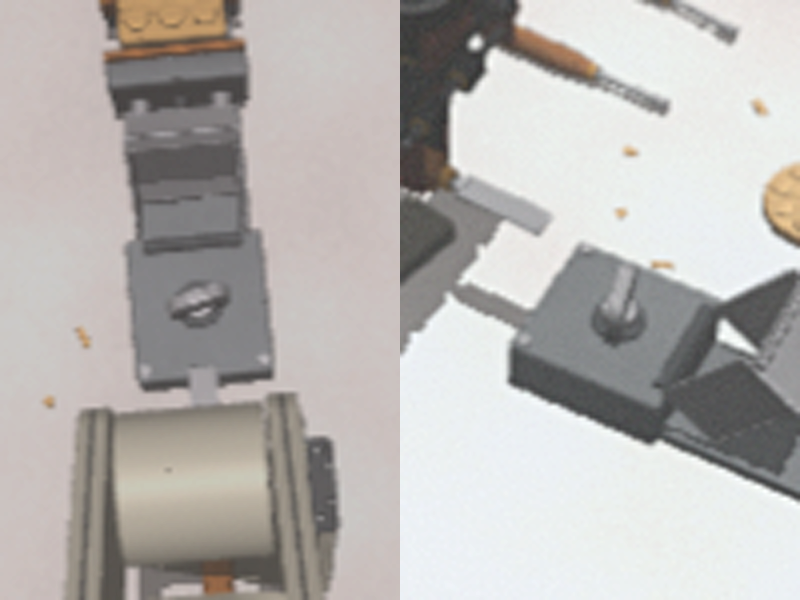

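```bash
python3 - <<'E'
from h import *
g=place(C,[8,0,83])[0];q=down(C[2])
env.reach(g+[0,0,120],q); env.move_l(g+[0,0,10]); print("touch",env.move_l(g+[0,0,.3],rate=25,f_stop=5))
set_gripper(50); env.hold(.2); env.move_l(g+[0,0,140]); st()
for n,o,a,b in(("top",(191,105),(171,306),(225,288)),("scene",(225,115),(225,266),(217,318))):
    A,B=[unproj(n,(np.array(p)+.5)/4-.5+o,92) for p in(a,b)]
    d=B-A; psi=np.arctan2(d[1],d[0])-V[2]; print(n,A,B,np.hypot(*d),"s",(-psi)%np.pi, (A+B)/2-V[:2])
im=[np.clip(crop(n,*c,40,60,10)*1.8,0,255).astype('uint8') for n,c in(("top",(241,180)),("scene",(280,190)))]
cv2.imwrite("pics/w.png",np.hstack(im))
E
```

```text
touch True
{'time_s': 33.79, 'qpos': [-0.59, 0.44, 1.82, -0.0, 0.88, 1.08], 'tool_pos': [477.16, -303.56, 222.21], 'force': [-0.29, -0.24, -0.58], 'width': 49.9, 'grip_force': 0.0}
top [622.13833756  75.9677176 ] [636.27120868  32.20658214] 45.986683107101115 s 1.3252175111029587 [-2.21862961 -1.1503524 ]
scene [622.90091852  72.16792668] [642.88965717  27.68305853] 48.76938759946468 s 1.2152953219929339 [ 1.47188512 -5.31200967]
```

View pics/w.png

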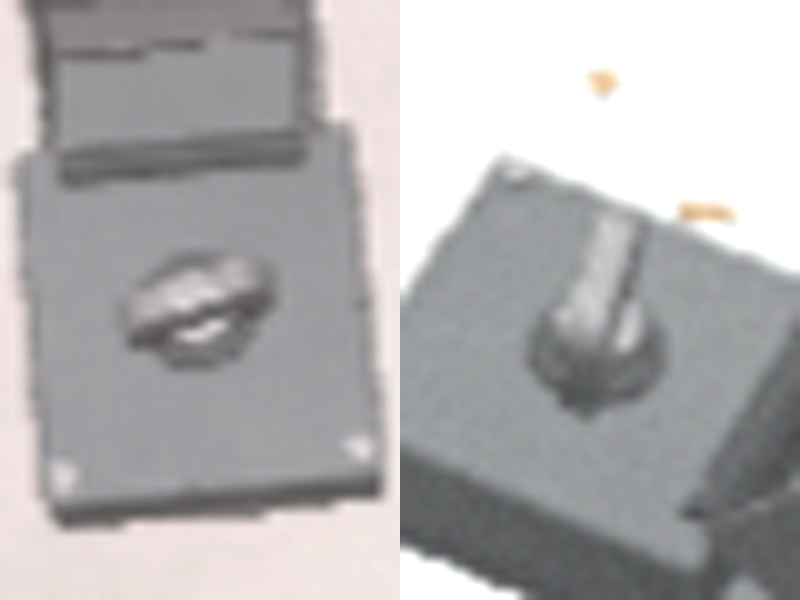

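```bash
python3 - <<'E'
from h import *
s0=1.33; p=place(V,[0,0,147])[0]; q=down(V[2]-s0+np.pi)
set_gripper(50)
env.move_l([450,-250,260])
env.reach(p+[0,0,80],q); env.move_l(p+[0,0,30]); print("touch",env.move_l(p,rate=60,f_stop=6)); b=st()
set_gripper(0); s=st(); print(s["force"]-b["force"],s["wrist_torque"])
sc=lambda j: V[2]-(j[0]+np.pi/2-j[5])+np.pi   # screw value if gripped square
print("s now",sc(s["qpos"]))
j=np.array(s["qpos"])
for i in range(3):
    j[5]+=.1; env.move_joints(j); s=env.read_state(); print(s["time_s"],round(sc(s["qpos"]),3),np.round(s["wrist_torque"],2),s["qpos"][5]-j[5])
E
```

```text
touch False
{'time_s': 37.21, 'qpos': [0.07, 0.64, 1.69, -0.0, 0.81, -0.24], 'tool_pos': [631.41, 55.27, 146.76], 'force': [-0.4, 0.24, 0.49], 'width': 49.82, 'grip_force': 0.0}
{'time_s': 37.88, 'qpos': [0.07, 0.63, 1.69, -0.0, 0.82, -0.24], 'tool_pos': [630.89, 55.05, 147.08], 'force': [-3.97, -0.73, 3.83], 'width': 11.99, 'grip_force': 30.0}
[-3.57071018 -0.96459443  3.33937161] [-0.29379214  0.51370182 -0.08669453]
s now 1.330230667867801
38.1333 1.428 [-0.13  0.18 -0.1 ] -0.0024666865172191244
38.3833 1.526 [-0.17  0.4  -0.04] -0.004274206274009262
38.6333 1.625 [-0.2   0.51 -0.07] -0.005095237273964159
```

```bash
python3 - <<'E'
from h import *
sc=lambda j: V[2]-(j[0]+np.pi/2-j[5])+np.pi
j=np.array(env.read_state()["qpos"]); a=sc(j)
for t in list(np.arange(a+.2,3.0,.2))+list(np.arange(3.0,3.5,.04)):
    k=j.copy(); k[5]+=t-a; env.move_joints(k); s=env.read_state()
    T=s["wrist_torque"]; print(round(s["time_s"],2),round(t,3),round(sc(s["qpos"]),3),np.round(T,2))
    if abs(T[2])>.6: break
env.hold(.25); s=st(); print(sc(s["qpos"]),s["wrist_torque"])
E
```

```text
38.94 1.825 1.819 [-0.12  0.49 -0.04]
39.25 2.025 2.018 [-0.08  0.71 -0.01]
39.56 2.225 2.219 [ 0.02  0.79 -0.05]
39.87 2.425 2.419 [0.08 0.89 0.01]
40.17 2.625 2.619 [ 0.19  0.91 -0.04]
40.48 2.825 2.819 [0.32 0.95 0.01]
40.77 3.0 2.994 [ 0.4   1.01 -0.03]
41.02 3.04 3.033 [ 0.41  0.98 -0.05]
41.27 3.08 3.073 [ 0.47  0.98 -0.03]
41.52 3.12 3.113 [ 0.5   0.98 -0.01]
41.77 3.16 3.153 [ 0.47  1.03 -0.03]
42.02 3.2 3.192 [0.58 0.99 0.35]
42.27 3.24 3.232 [0.51 0.92 0.58]
42.52 3.28 3.272 [0.55 0.8  0.58]
42.77 3.32 3.311 [0.53 0.87 0.84]
{'time_s': 43.02, 'qpos': [0.07, 0.63, 1.69, 0.0, 0.82, 1.74], 'tool_pos': [630.38, 55.69, 147.1], 'force': [-4.9, 2.52, 5.29], 'width': 13.55, 'grip_force': 32.63}
3.31120049597254 [0.57429213 0.82633206 0.8299181 ]
```

```bash
python3 - <<'E'
from h import *
sc=lambda j: V[2]-(j[0]+np.pi/2-j[5])+np.pi
j=np.array(env.read_state()["qpos"]); a=sc(j)
for t in (3.1,2.7,2.3,1.9,1.62):
    k=j.copy(); k[5]+=t-a; env.move_joints(k)
env.hold(.5); s=st(); print(sc(s["qpos"]),s["wrist_torque"])
f=[viewer.camera(n) for n in("top","scene")]
# numeric check of the chisel: blade/handle pixels brightness at expected place vs start is skipped; hood/chisel seen earlier
print(workorder.sign_off())
E
```

```text
{'time_s': 45.62, 'qpos': [0.07, 0.63, 1.69, -0.0, 0.82, 0.05], 'tool_pos': [630.63, 55.65, 147.12], 'force': [2.48, -0.89, -1.27], 'width': 11.73, 'grip_force': 30.0}
1.6206770149745569 [-0.11815126 -0.52965551 -0.10077268]
the job is handed in; nothing more can be done
None
```

The job is handed in at 45.6 s with no verdict returned: the hood fell fully open on a second push with the chisel (the first stopped at about 0.9 rad), the chisel is laid back at its starting place (not looked at again after the second laying), and the screw was turned to its seat, backed off to about 1.62 rad by my joint-angle estimate, and is still gripped at 30 N.

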